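# Close and rock the potting pot

### The job

The copper wire reel beside the potting pot blocks the lever of its closing ring: first move it out of the way, standing upright on a free spot of the steel plate, and let go of it. Then, with the pot level, swing the ring's lever clockwise (seen from above) until its yellow line points along the red line on the lid, which is the locked mark, and no further; only after that lift the pot's orange front bar until the pot leans back 40 degrees, hold it there for a second to let the air out, and bring it back level. Leave everything else on the bench where it is.

Things in the scene. Friction and masses are not known exactly. Their poses are not given: they have to be found in the camera images.
- stand: Fixed stand of the pot: dark steel base 160 x 156 x 10 mm, origin at the centre of its underside on the table. Its -x side is the pot's front (orange bar), +y is where the ring lever points when locked. Two grey cheeks at y = +-72 mm, 103 mm high, carry the pot on a tilting axis along y at z = 95 mm.
- pot_axis (a point): Centre of the pot on its tilting axis, 95 mm above the table. The pot is an aluminium cylinder of radius 50 mm, from 48 mm below this point to 45 mm above it, with a white lid (radius 47 mm) on top. Its frame tilts with the pot.
- pot (a joint): Tilt of the pot about the stand's y axis, rad: 0 = level, resting on its stop; grows as the front bar is lifted and the pot leans back; 40 degrees = 0.698; end stop at 0.95. Stiff: stays where it is left; lifting takes about 5 N at the bar.
- handle (a point): Middle of the pot's orange front bar: round, 14 mm thick, parallel to the stand's y axis, 76 mm free between two side arms, 120 mm in front (-x) of the tilting axis and level with it (95 mm high) when the pot is level. Pinch it from above with the fingers closing across it; the bar turns in the fingers. Free gap to the ring behind the bar: 51 mm.
- lock_line (a point): Middle of the 34 mm red line on the white lid, the locked mark: it runs from the pot's centre toward +y of the stand, so this point lies 29 mm from the axis of the ring. Its height is 141.5 mm when level.
- ring (a joint): Black closing ring (outer radius 62 mm, 119 to 137 mm above the table) turning on top of the pot about its vertical axis, rad; grows clockwise from above. Starts at 0.17 to 0.96. At 2.094 the lever with its yellow line points along the red line: locked. It can overrun to its end stop at 2.45. Stays where it is left; takes about 2 N at the post.
- post (a point): Grip point on the ring lever's upright round steel post, 18 mm thick, 125 mm from the ring's axis, rising from the lever (18 mm wide, top 135 mm above the table, with a yellow line) to 185 mm above the table; this point is 10 mm below its top (175 mm above the table with the pot level).
- reel: Reel of copper wire to be moved, standing: origin at the centre of its underside; black foot 60 mm across, copper winding 46 mm across up to 128 mm, black top flange 60 mm across up to 140 mm, black hub 32 mm across from 140 to 190 mm high, by which it is gripped. 0.25 to 0.5 kg.
- steel_plate: Fixed bare steel plate 260 (x) x 220 (y) x 12 mm lying on the table on one side of the pot, origin at the centre of its underside. The reel goes on it, foot wholly on the plate. Two coils lie on it.
- wood_board: Fixed plywood board of the same size on the other side of the pot, origin at the centre of its underside; not a place for the reel.
- spare_reel: Bystander: reel of the same shape and size as the copper one but with red wire and white hub; origin at the centre of its underside.
- coil_a: Bystander: copper toroid coil lying on the steel plate, 64 mm across, 30 mm high; origin at the centre of its underside.
- coil_b: Bystander: a second toroid coil like coil_a on the steel plate.
- bin: Bystander: blue bin of black bobbins, 120 x 160 x 55 mm, on the plywood board; origin at the centre of its underside.
- bobbin: Bystander: empty black bobbin, 56 mm across, 40 mm high, on the plywood board; origin at the centre of its underside.
- snips: Bystander: black-handled snips, 120 x 35 x 14 mm, lying along their x on the table in front of the pot.
- screwdriver: Bystander: screwdriver, 180 mm long, lying along its x on the table behind the pot.
Things that resemble listed ones, but are neither listed nor needed, are in the scene too. There is more than one size of the reel; the one meant has the size given above.

How it is judged (in metres and radians):
On the way, in this order (a step that is already met when the one before it is completed fails the run):
1. the copper reel stands upright on the steel plate, let go (x of reel in the frame of steel_plate between -0.125 and 0.125 m and y of reel in the frame of steel_plate between -0.105 and 0.105 m and z of reel in the frame of steel_plate between 0.007 and 0.017 m and angle between reel's own z axis and vertical below 0.08 rad and linear speed of reel below 0.02 m/s and contact force between the fingers and reel below 0.1 N), for 0.2 s.
2. the ring is at its locked mark (within 0.1 rad) with the pot level (value of joint ring between 1.994 and 2.194 rad and value of joint pot below 0.07 rad), for 0.2 s.
3. the pot is held leaning back 40 degrees (within 5), ring locked, for half a second (value of joint pot between 0.611 and 0.785 rad and value of joint ring between 1.994 and 2.194 rad), for 0.5 s.
At the end, for the whole second after the job is handed in: The copper reel stands upright and still on the steel plate (foot not over its edge by more than about 25 mm), the ring is within 0.1 rad of its locked mark, and the pot is level again within 0.05 rad and at rest (x of reel in the frame of steel_plate between -0.125 and 0.125 m and y of reel in the frame of steel_plate between -0.105 and 0.105 m and z of reel in the frame of steel_plate between 0.007 and 0.017 m and angle between reel's own z axis and vertical below 0.08 rad and linear speed of reel below 0.02 m/s and value of joint ring between 1.994 and 2.194 rad and value of joint pot below 0.05 rad and velocity of joint pot below 0.05 rad/s); the robot touches nothing.
It fails at once if the pot tipped (over 0.15 rad) while the ring is not locked (value of joint pot above 0.15 rad and (value of joint ring below 1.944 rad or value of joint ring above 2.244 rad)).
It fails at once if the copper reel knocked over (angle between reel's own z axis and vertical above 0.6 rad).
It fails at once if a bystander moved by more than 30 mm (distance of any of spare_reel, coil_a, coil_b, bin, bobbin, snips, screwdriver from where it was at the start of the episode above 0.03 m).
It fails at once if the spare reel tipped over (angle between spare_reel's own z axis and vertical above 0.4 rad).
It also fails if it takes over 72 s, if anything falls off the work surface, if the arm or the gripper's body presses on something with over 40 N, if the wrist force passes 120 N, or if a joint passes its speed limit or range.

### The arm

A 6-joint arm with a two-finger parallel gripper is mounted at the origin on the work surface. World frame = base frame: x ahead of the robot, y to its left, z up, the work surface at z = 0. Lengths are in mm, angles in rad, forces in N, time in s.
With the tool pointing down it reaches from about 275 to 750 mm from the base axis. Payload 10.2 kg.
Tool frame: the origin (TCP) lies between the finger pads; the fingertips stand 11 mm ahead of it and the grasp point (between the pads) lies 8 mm behind it (ctrl.nose_length is the distance from the TCP to the fingertips, in mm); x points along the fingers, y is the direction in which the jaws open and shut, and the axes are right-handed (so a half turn about x gives the same grasp; the last joint's range is limited). The gripper opens to 85 mm and grips with 20 to 120 N. Pads are 22 mm wide; open, the fingers measure 114 mm over their backs; the gripper's body (76 mm by 85 mm) begins 54 mm behind the grasp point. The pads swing forward as they close: fully open they stand 13 mm farther back than shut.
Start: joints at [-1.516, 0.313, 1.498, -0, 1.331, -0.223], TCP at [143.963, -504.882, 242.294] pointing down, gripper open.
Joint ranges: [-2.94, 2.94], [-0.97, 2.17], [0.19, 2.56], [-1.23, 4.37], [0.02, 3.11], [-2.88, 2.88]. Speed limits (rad/s): [2.39, 2.39, 3.01, 3.14, 3.14, 3.14].

### API

Orientations are given as a unit quaternion [w, x, y, z].
In Python, from rig import ctrl, capture, ticket gives the robot as it stands.
- The arm moves only by the tool step_arm, never from a script. Its argument "commands" is a list of rows, each a list of 2 entries, a list of its own where there are three numbers: the shift along the world's x, y, z normalised to -1 to 1, where 1 is 0.04 m, then the turn about the world's z normalised to -1 to 1, where 1 is 180 degrees. A call has 1 to 5 rows; each row shifts and turns the commanded pose from where the row before left it; what a row does not reach is not made up. A row lasts 1/10 s, in which the tool goes at most 50 mm and 8.59 degrees, less where a joint would pass 70% of its speed; a pose out of reach is approached as far as the arm can. A call with a number of a shift or a turn outside -1 to 1 is refused whole. A call with a gripper value outside its range is refused whole. "gripper" is the closure, from -1 (fully open) to 1 (shut), so that 0 is half open, set as the call begins (left out, the last holds). The fingers move at their own pace and stop on an object; "force" is the grip in N (left out, the last holds). Time passes only in rows, so rows that do not move let the fingers close. It gives the time, the measured TCP pose, the force and the opening at its end, in the units of the state.
- ctrl.sense(): the state, without advancing time (a new reading comes with each control period).
- capture(name): name is "scene" or "top" or "wrist"; returns a dict with "image" (384x512x3 uint8, blue, green, red), "fov_y" (degrees; the focal length in pixels is half the picture's height over the tangent of half this angle, whatever the lens; pixels are square), "cx", "cy" (the principal point, pixels), "origin" and "orientation" of the camera in the world. Camera axes: x right, y down, z forward; pixel columns grow to the right and rows downward; lengths in mm; the calibration is good to about 2 mm. The wrist camera is an equidistant fisheye: a pixel r from the principal point sees the ray r / f radians off the axis. A picture is of the moment at which its call begins. There is no depth.
- ticket.finish_job(): hands the job in, once; it reports no verdict.
The state is a dict: "time_s": time; "joints": joint angles; "dq": joint speeds; "tau": joint torques, N m; "eef_pos": TCP position; "ee_rot": TCP orientation; "force": force on the tool from outside, world axes, zero at the start; "wrist_torque": the same for the moment, N m; "grip_width": opening from 0.0 (shut) to 1.0 (fully open).
Only numpy, scipy, OpenCV 4.12 (cv2) and the standard library are available. Lean on these libraries where they do the work, as an engineer would, in place of code of your own. Each camera call takes 0.05 s, during which the arm holds its last target.

## Working session

There is one attempt and no reset: what is moved stays moved. The work goes in short steps, Python scripts to look and compute and a tool call to move; the robot and the scene stay as the last step left them, time stands still between calls to the robot, and variables do not carry over. Pictures are saved under pics/ and viewed, and the job is handed in when it is done.

Besides the shell and the picture viewer there is one more tool, called after ">>>" by a JSON object that holds its "op" and its "data", one argument or row to a line. step_arm: Moves the arm, as the interface text tells. Its arguments: {"type":"object","properties":{"commands":{"type":"array","items":{"type":"array"}},"gripper":{"type":"number"},"force":{"type":"number"}},"required":["commands"]}

```bash
mkdir -p pics; ls
cat > h.py <<'E'
import numpy as np,cv2,pickle
from scipy.spatial.transform import Rotation as R
def cam(c):
    f=c["image"].shape[0]/2/np.tan(np.radians(c["fov_y"]/2)); o=np.array(c["origin"],float); q=c["orientation"]
    M=np.array(q) if np.size(q)==9 else R.from_quat(np.array(q),scalar_first=True).as_matrix()
    return f,o,M.reshape(3,3)
def ray(c,u,v):
    f,o,M=cam(c); return o,M@np.array([(u-c["cx"])/f,(v-c["cy"])/f,1.])
def onz(c,u,v,z):
    o,d=ray(c,u,v); return o+d*(z-o[2])/d[2]
def proj(c,p):
    f,o,M=cam(c); q=M.T@(np.array(p,float)-o); return c["cx"]+f*q[0]/q[2], c["cy"]+f*q[1]/q[2]
E
python3 - <<'E'
from rig import ctrl,capture,ticket
import cv2,pickle
print(ctrl.sense())
for n in("scene","top","wrist"):
    c=capture(n);pickle.dump(c,open(f"pics/{n}0.pkl","wb"));cv2.imwrite(f"pics/{n}0.png",cv2.resize(c["image"],None,fx=1.5,fy=1.5,interpolation=cv2.INTER_CUBIC))
    print(n,{k:v for k,v in c.items() if k!="image"})
E
```

```text
pics
{'time_s': 0.0, 'joints': array([-1.51646184e+00,  3.13479140e-01,  1.49844615e+00,  3.40758505e-05,
        1.33101592e+00, -2.23392871e-01]), 'dq': array([-6.63253966e-05, -1.68483295e-04, -1.80291913e-03,  4.22630705e-04,
       -1.92964471e-03, -5.97570790e-04]), 'tau': array([ 1.29836826e-04, -4.12269831e+01, -2.59739166e+01, -1.34566571e-04,
        4.09199798e-03, -1.04690400e-05]), 'eef_pos': array([ 143.92577639, -504.62936273,  241.71674853]), 'ee_rot': array([ 0.09739922,  0.70035227,  0.09834742, -0.70024844]), 'force': array([ 0.560853  , -0.39400338, -0.1799973 ]), 'wrist_torque': array([-0.01907439,  0.02070212,  0.02489169]), 'grip_width': 1.0000350613629616}
scene {'fov_y': 51.060829440399935, 'cx': 254.62669762043498, 'cy': 189.4918566054776, 'origin': array([1444.91820252,  220.89789395,  887.21150556]), 'orientation': array([-0.25514825,  0.55366661,  0.71851225, -0.33480262])}
top {'fov_y': 53.58417544258039, 'cx': 254.18257005302567, 'cy': 189.02450540194005, 'origin': array([ 506.85473277,  -24.96690628, 1162.97317023]), 'orientation': array([-0.024957  ,  0.71601914, -0.69739973,  0.01809302])}
wrist {'fov_y': 65.70646984690485, 'cx': 255.13123895285545, 'cy': 192.8226365595051, 'origin': array([ 221.95822632, -481.46912118,  373.55014697]), 'orientation': array([ 0.12613083,  0.78818454, -0.59458103, -0.09658953])}
```

View pics/top0.png

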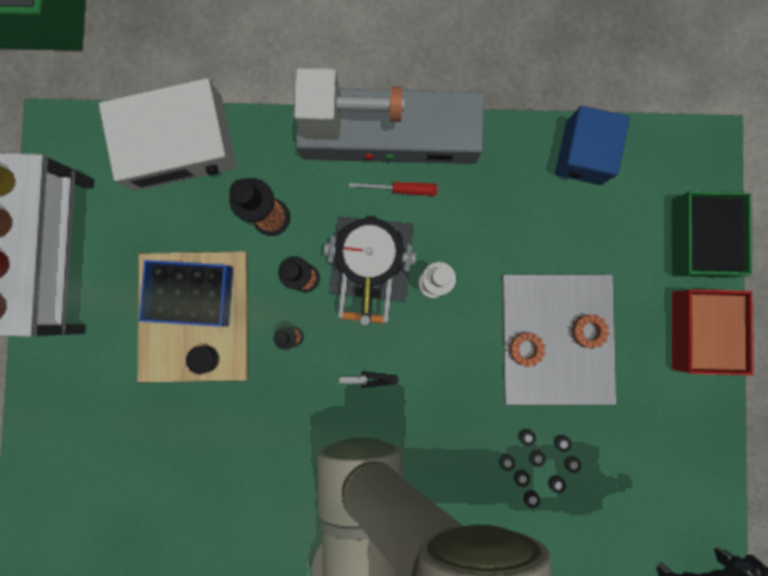

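View pics/scene0.png

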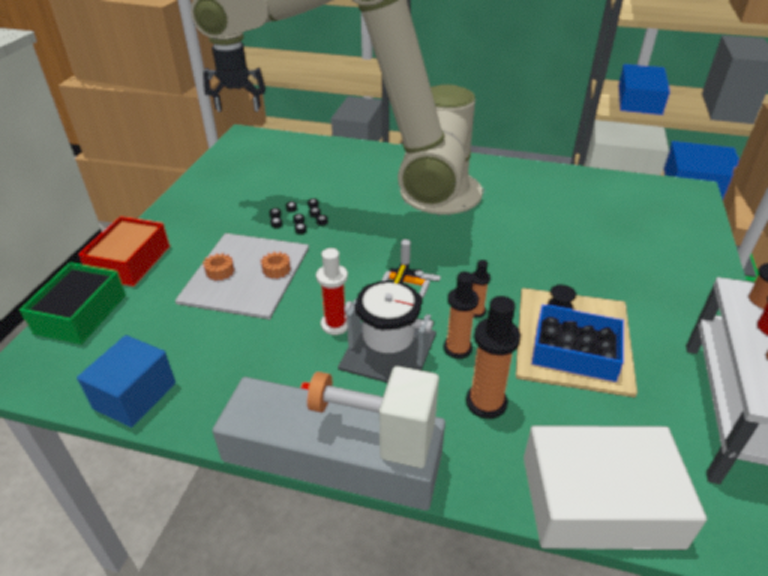

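View pics/wrist0.png

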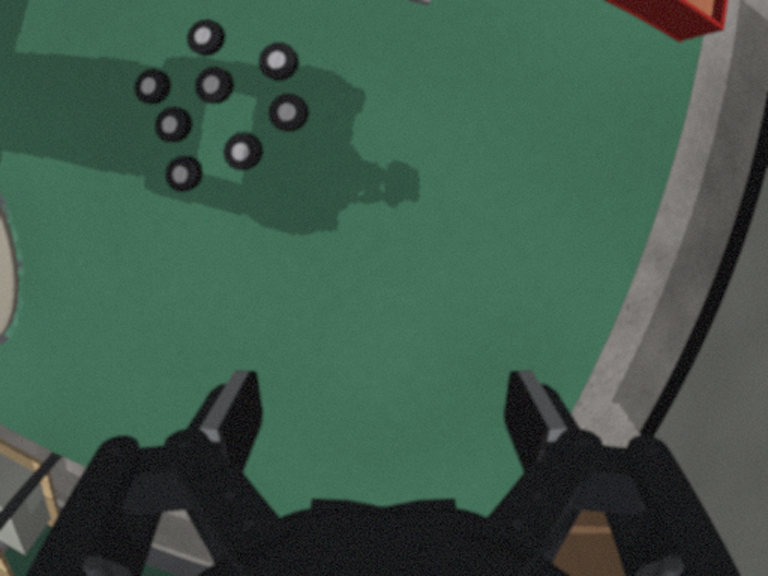

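Run:
```python
from h import *
t=pickle.load(open("pics/top0.pkl","rb"));s=pickle.load(open("pics/scene0.pkl","rb"))
a=t["image"][110:270,80:320];cv2.imwrite("pics/crop_top.png",cv2.resize(a,None,fx=3.3,fy=3.3,interpolation=cv2.INTER_CUBIC))
a=s["image"][140:300,190:400];cv2.imwrite("pics/crop_scene.png",cv2.resize(a,None,fx=3.5,fy=3.5,interpolation=cv2.INTER_CUBIC))
```

```text
(no output)
```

View pics/crop_top.png

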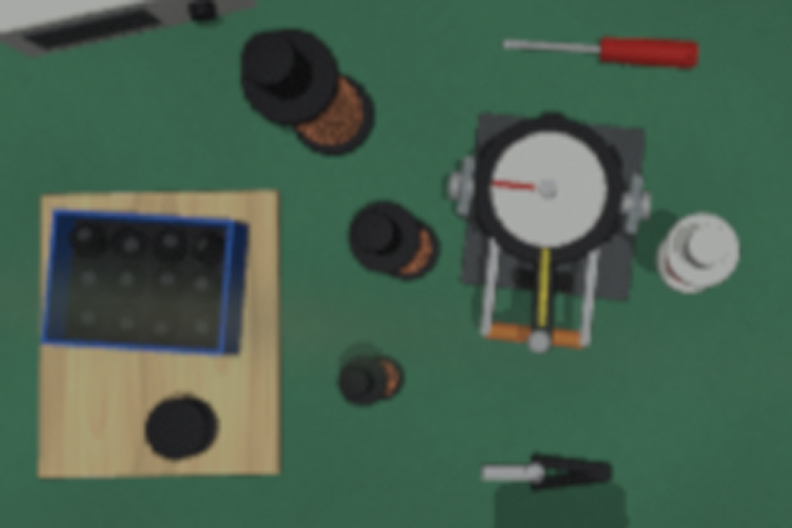

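View pics/crop_scene.png

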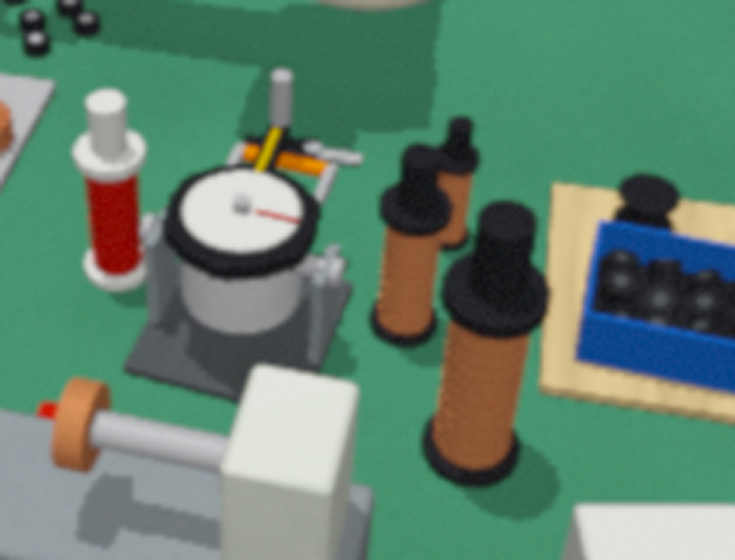

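Run:
```python
from h import *
t=pickle.load(open("pics/top0.pkl","rb"));s=pickle.load(open("pics/scene0.pkl","rb"))
im=t["image"];hsv=cv2.cvtColor(im,cv2.COLOR_BGR2HSV);H,S,V=cv2.split(hsv)
def blobs(m,name,amin,z,img=t,roi=None):
    n,l,st,ce=cv2.connectedComponentsWithStats(m.astype(np.uint8))
    for i in range(1,n):
        if st[i,4]<amin: continue
        x,y,w,h,a=st[i]
        if roi and not(roi[0]<ce[i][0]<roi[1] and roi[2]<ce[i][1]<roi[3]): continue
        print(name,st[i],ce[i].round(1),"->",onz(img,*ce[i],z).round(1))
print(im[180,170:220].max(1), )
white=(S<45)&(V>120); blobs(white,"white",30,141,roi=(200,320,130,220))
blobs((S>130)&((H<5)|(H>172))&(V>90),"red",5,141.5,roi=(200,320,100,220))
blobs((S>120)&(H>20)&(H<34)&(V>80),"yellow",5,135,roi=(200,320,130,220))
blobs((S>120)&(H>6)&(H<18)&(V>80),"orange",5,102,roi=(150,320,130,260))
blobs((V<48),"dark",60,140,roi=(150,320,100,260))
blobs((S>70)&(H>6)&(H<20)&(V>60),"coil",60,42,roi=(330,420,180,280))
blobs((S<40)&(V>90),"grey",60,12,roi=(330,420,180,280))
# circle fit to medium reel flange
blobs((S>80)&(H>95)&(H<130),"blue",60,55,roi=(80,170,150,230))
i=s["image"];hs=cv2.cvtColor(i,cv2.COLOR_BGR2HSV);
blobs((hs[...,1]>110)&((hs[...,0]<4)|(hs[...,0]>172))&(hs[...,2]>90),"S red",5,141.5,s,(230,300,160,230))
blobs((hs[...,1]>120)&(hs[...,0]>20)&(hs[...,0]<34)&(hs[...,2]>80),"S yel",5,135,s,(230,300,160,230))
for n,(x,y) in dict(postTop=(540,341),pin=(548,188),lid=(548,190),hub=(375,232),fl=(387,238)).items():
    z=dict(postTop=185,pin=146,lid=141,hub=190,fl=140)[n]
    print(n,onz(t,80+x/3.3,110+y/3.3,z).round(1))
for n,(x,y) in dict(postTop=(282,77),lid=(242,207),hub=(421,157),flange=(416,203)).items():
    z=dict(postTop=185,lid=141,hub=190,flange=140)[n]
    print("S",n,onz(s,190+x/3.5,140+y/3.5,z).round(1))
```

```text
[101 100 101 101 102 102 101 101 101 101 101 101 101 100  93  72  39  33
  35  37  36  37  38  39  40  40  40  39  35  19  18  25  37  40  39  39
  41  73  99  72  42  61  89 100 102 102 102 100 100  98]
white [229 150  35  35 904] [246.1 167. ] -> [628.1   9.1 141. ]
white [280 174  24  25 432] [291.6 186.2] -> [ 579.4 -114.7  141. ]
white [226 183   5  28  66] [228.2 196.9] -> [545.9  55.1 141. ]
white [256 187   5  28  71] [258.  200.9] -> [537.4 -25.4 141. ]
red [244 102   5   3  10] [245.8 103.4] -> [802.5  14.9 141.5]
red [262 122  29   8 200] [276.4 125.2] -> [744.2 -69.9 141.5]
yellow [243 186   4  23  63] [244.2 196.6] -> [548.3  12.3 135. ]
orange [171 134  19  20 173] [181.7 145.6] -> [688.6 193.7 102. ]
orange [202 180   9  13  38] [206.8 186.9] -> [573.9 119.1 102. ]
orange [229 208  12   5  53] [234.  210.1] -> [511.  41. 102.]
orange [247 210   8   5  38] [250.5 212. ] -> [507.   -5.3 102. ]
orange [197 221   3   7  11] [198.1 224.5] -> [468.3 139.6 102. ]
dark [283 102  20   6 100] [292.7 104.6] -> [ 802.8 -113.1  140. ]
dark [153 119  40  38 764] [169.3 134.7] -> [71
[... 275 characters left out ...]
il [381 210  25  22 350] [393.2 220.3] -> [ 493.8 -422.8   42. ]
coil [340 222  23  22 318] [351.2 232.6] -> [ 454.8 -300.3   42. ]
grey [ 335  183   76   87 5511] [372.3 226.1] -> [ 474.6 -370.8   12. ]
grey [389 216   8  10  64] [392.6 220.4] -> [ 493.2 -431.6   12. ]
grey [347 227   9  11  74] [350.8 232.3] -> [ 454.2 -306.5   12. ]
blue [ 92 174  63  43 663] [121.8 192.4] -> [554.4 373.9  55. ]
S yel [262 176   9  13  53] [266.2 182.2] -> [544.6  14.  135. ]
postTop [503.1  10.7 185. ]
pin [627.6   9.2 146. ]
lid [626.5   9.3 141. ]
hub [584.4 141.5 190. ]
fl [583.8 140.  140. ]
S postTop [509.9  18.1 185. ]
S lid [629.8  14.3 141. ]
S hub [591.5 148.  190. ]
S flange [588.9 147.8 140. ]
```

Run:
```python
from h import *
print(R.from_quat([ 0.09739922,  0.70035227,  0.09834742, -0.70024844],scalar_first=True).as_matrix().round(3))
```

```text
[[-0.     0.274 -0.962]
 [ 0.001 -0.962 -0.274]
 [-1.    -0.001 -0.   ]]
```

>>> {"op": "step_arm", "data": {
  "commands": [
    [[0.5,0.9,0.3],0],
    [[0.5,0.9,0.3],0],
    [[0.5,0.9,0.3],0],
    [[0.5,0.9,0.3],0],
    [[0.5,0.9,0.3],0]
  ],
  "gripper": -1
}}

```text
time_s: 0.65
eef_pos: [244.4, -323.2, 302.6]
ee_rot: [0.098, 0.7, 0.098, -0.7]
force: [0.9, -0.7, 0.3]
grip_width: 1.002
```

>>> {"op": "step_arm", "data": {
  "commands": [
    [[0.5,0.9,0.3],0],
    [[0.5,0.9,0.3],0],
    [[0.5,0.9,0.2],0],
    [[0.5,0.9,0],0],
    [[0.5,0.9,0],0]
  ]
}}

```text
time_s: 1.15
eef_pos: [344.4, -143.3, 334.5]
ee_rot: [0.098, 0.7, 0.098, -0.7]
force: [0.5, -0.2, -0.1]
grip_width: 1.005
```

>>> {"op": "step_arm", "data": {
  "commands": [
    [[0.5,0.9,0],0],
    [[0.5,0.9,0],0],
    [[0.5,0.9,0],0],
    [[0.5,0.9,0],0],
    [[0.5,0.9,0],0]
  ]
}}

```text
time_s: 1.65
eef_pos: [444.4, 36.9, 334.2]
ee_rot: [-0.098, -0.7, -0.098, 0.7]
force: [0.8, -1.4, -0.2]
grip_width: 1.0
```

>>> {"op": "step_arm", "data": {
  "commands": [
    [[0.5,0.8,0],0],
    [[0.5,0.4,0],0],
    [[0.0,0.0,0],0],
    [[0.0,0.0,0],0]
  ]
}}

```text
time_s: 2.05
eef_pos: [483.8, 83.2, 333.8]
ee_rot: [-0.098, -0.7, -0.098, 0.701]
force: [-0.2, 0.9, -0.8]
grip_width: 0.998
```

```bash
cat > snap.py <<'E'
from rig import ctrl,capture,ticket
import sys,cv2,pickle
s=ctrl.sense();print(s["time_s"],s["joints"].round(3),s["eef_pos"].round(1),s["force"].round(1),s["grip_width"])
for n in sys.argv[2:]:
    c=capture(n);k=n+sys.argv[1];pickle.dump(c,open(f"pics/{k}.pkl","wb"));cv2.imwrite(f"pics/{k}.png",cv2.resize(c["image"],None,fx=1.5,fy=1.5,interpolation=cv2.INTER_CUBIC))
E
python3 snap.py 1 wrist
```

```text
2.05 [-0.069  0.187  1.423 -0.     1.533  1.223] [483.8  83.2 333.8] [-0.2  0.9 -0.8] 0.9984476474884713
```

View pics/wrist1.png

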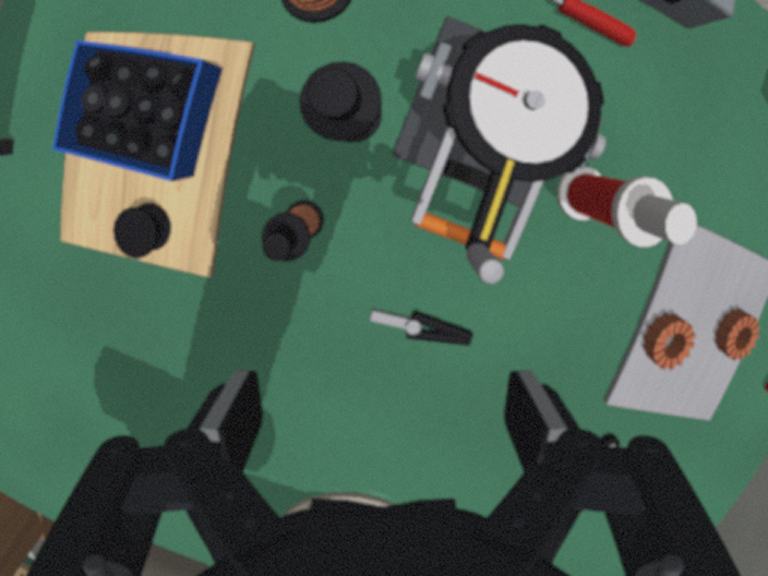

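```bash
cat >> h.py <<'E'
def wray(c,u,v):
    f,o,M=cam(c); a,b=u-c["cx"],v-c["cy"]; r=np.hypot(a,b); th=r/f
    return o,M@np.array([np.sin(th)*a/r,np.sin(th)*b/r,np.cos(th)])
def wonz(c,u,v,z):
    o,d=wray(c,u,v); return o+d*(z-o[2])/d[2]
E
python3 - <<'E'
from h import *
c=pickle.load(open("pics/wrist1.pkl","rb"))
for n,x,y,z in [("hub",332,93,190),("flL",301,102,140),("flR",381,102,140),("flB",341,142,140),("pin",534,99,146),("post",490,270,185),("redin",518,94,141.5),("redout",476,75,141.5),("barL",417,220,102),("barR",508,252,102),("yelA",509,162,135),("yelB",485,238,135),("lidL",469,99,141),("lidR",589,99,141),("lidT",529,38,141),("lidB",529,163,141)]:
    print(n,wonz(c,x/1.5,y/1.5,z).round(1))
a=c["image"][20:200,180:480];cv2.imwrite("pics/w1c.png",cv2.resize(a,None,fx=2.6,fy=2.6,interpolation=cv2.INTER_CUBIC))
E
```

```text
hub [585.7 145.6 190. ]
flL [578.3 172.9 140. ]
flR [592.6 117.1 140. ]
flB [556.9 136.8 140. ]
pin [629.8  12.3 146. ]
post [505.   16.3 185. ]
redin [629.8  23.8 141.5]
redout [632.6  57.6 141.5]
barL [511.4  63.2 102. ]
barR [507.8 -20.4 102. ]
yelA [579.1  13.4 135. ]
yelB [517.8  12.7 135. ]
lidL [613.7  57.4 141. ]
lidR [648.3 -31.7 141. ]
lidT [675.2  27.4 141. ]
lidB [583.3  -0.  141. ]
```

View pics/w1c.png

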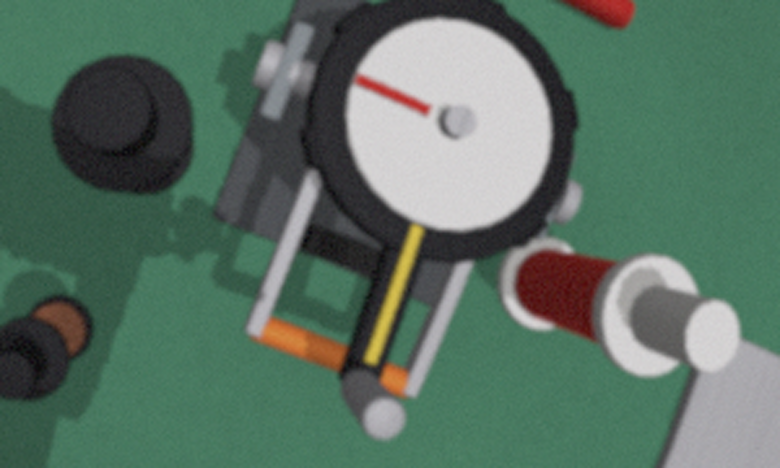

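>>> {"op": "step_arm", "data": {
  "commands": [
    [[0.85,0.515,0],0],
    [[0.85,0.515,0],0],
    [[0.85,0.515,-0.5],0],
    [[0,0,-1],0],
    [[0,0,0],0]
  ]
}}

```text
time_s: 2.6
eef_pos: [584.3, 144.1, 269.1]
ee_rot: [-0.097, -0.697, -0.098, 0.704]
force: [-0.4, -0.2, -0.8]
grip_width: 1.0
```

```bash
python3 snap.py 2 wrist
```

```text
2.6 [ 0.047  0.476  1.193 -0.     1.483  1.341] [584.3 144.1 269.1] [-0.4 -0.2 -0.8] 0.9998163144468419
```

View pics/wrist2.png

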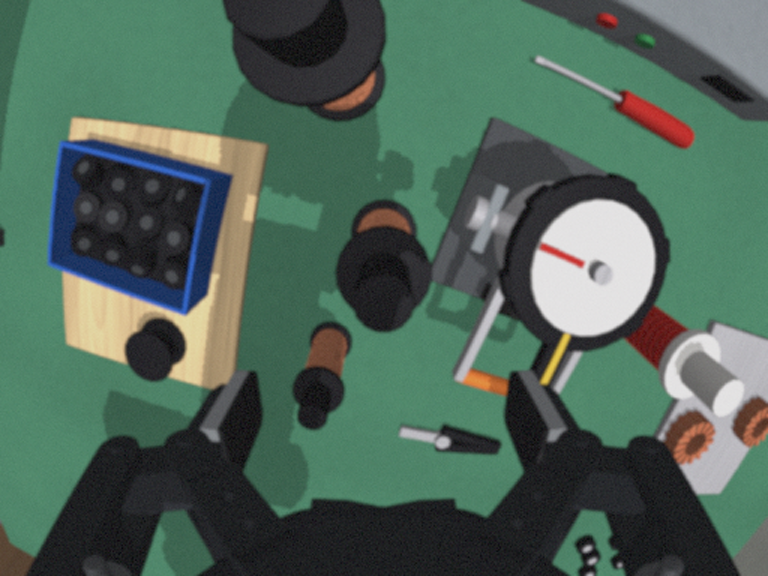

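Run:
```python
from h import *
c=pickle.load(open("pics/wrist2.pkl","rb"))
for n,x,y,z in [("hub",383,300,190),("flL",337,271,140),("flR",431,271,140),("pin",600,271,146),("redin",583,264,141.5),("redout",541,246,141.5),("barL",462,377,102),("lidL",530,268,141),("lidR",662,256,141),("lidT",600,198,141),("lidB",598,336,141),("coilb",753,422,30),("coila",690,442,30)]:
    print(n,wonz(c,x/1.5,y/1.5,z).round(1))
```

```text
hub [589.  146.8 190. ]
flL [581.6 174.1 140. ]
flR [597.3 118.9 140. ]
pin [630.3  13.4 146. ]
redin [630.4  24.9 141.5]
redout [632.6  57.6 141.5]
barL [513.1  61.7 102. ]
lidL [617.1  59.3 141. ]
lidR [654.3 -34.2 141. ]
lidT [674.   29.4 141. ]
lidB [586.3  -9.2 141. ]
coilb [ 495.2 -417.3   30. ]
coila [ 450.2 -304.1   30. ]
```

>>> {"op": "step_arm", "data": {
  "commands": [
    [[0.1,0.06,-0.7],0],
    [[0,0,-0.7],0],
    [[0,0,-0.7],0],
    [[0,0,-0.5],0],
    [[0,0,0],0]
  ]
}}

```text
time_s: 3.15
eef_pos: [589.4, 146.4, 170.7]
ee_rot: [-0.098, -0.7, -0.098, 0.701]
force: [0.2, -0.7, 1.2]
grip_width: 0.999
```

>>> {"op": "step_arm", "data": {
  "commands": [
    [[0,0,0],0],
    [[0,0,0],0],
    [[0,0,0],0],
    [[0,0,0],0],
    [[0,0,0],0]
  ],
  "gripper": 1,
  "force": 50
}}

```text
time_s: 3.65
eef_pos: [590.5, 147.2, 171.6]
ee_rot: [0.098, 0.701, 0.098, -0.699]
force: [-1.0, -1.6, 6.9]
grip_width: 0.36
```

>>> {"op": "step_arm", "data": {
  "commands": [
    [[0,0,0],0],
    [[0,0,0],0],
    [[0,0,0],0],
    [[0,0,0],0]
  ]
}}

```text
time_s: 4.05
eef_pos: [590.5, 147.2, 171.6]
ee_rot: [0.098, 0.701, 0.098, -0.699]
force: [0.4, -1.6, 5.2]
grip_width: 0.357
```

>>> {"op": "step_arm", "data": {
  "commands": [
    [[0,0,0.3],0],
    [[0,0,0.6],0],
    [[0,0,0.9],0],
    [[0,0,1],0],
    [[0,0,1],0]
  ]
}}

```text
time_s: 4.55
eef_pos: [589.4, 147.4, 324.1]
ee_rot: [-0.098, -0.7, -0.098, 0.701]
force: [1.7, -0.2, -3.5]
grip_width: 0.357
```

>>> {"op": "step_arm", "data": {
  "commands": [
    [[0,0,1],0],
    [[0,0,0.8],0],
    [[0,0,0],0]
  ]
}}

```text
time_s: 4.85
eef_pos: [590.2, 147.5, 399.1]
ee_rot: [0.098, 0.703, 0.098, -0.697]
force: [0.5, -0.2, -2.8]
grip_width: 0.358
```

```bash
python3 snap.py 3 scene
```

```text
4.85 [0.052 0.471 0.874 0.    1.789 1.345] [590.2 147.5 399.1] [ 0.5 -0.2 -2.8] 0.35805967292593077
```

View pics/scene3.png

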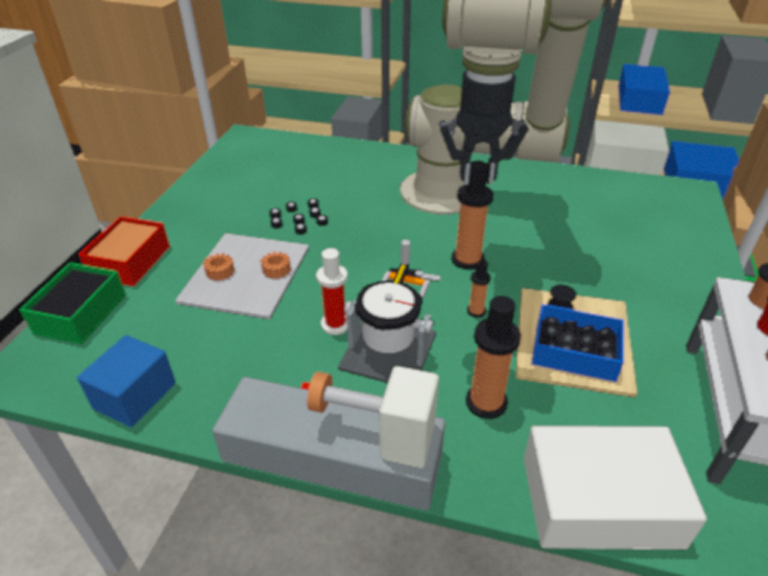

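>>> {"op": "step_arm", "data": {
  "commands": [
    [[-0.05,-0.4,0],0],
    [[-0.07,-0.7,0],0],
    [[-0.08,-0.9,0],0],
    [[-0.08,-0.95,0],0],
    [[-0.08,-0.95,0],0]
  ]
}}

```text
time_s: 5.4
eef_pos: [574.6, -10.6, 392.3]
ee_rot: [-0.097, -0.699, -0.098, 0.702]
force: [0.5, -0.9, -4.1]
grip_width: 0.359
```

>>> {"op": "step_arm", "data": {
  "commands": [
    [[-0.08,-0.95,0],0],
    [[-0.08,-0.95,0],0],
    [[-0.08,-0.95,0],0],
    [[-0.08,-0.95,0],0],
    [[-0.08,-0.95,0],0]
  ]
}}

```text
time_s: 5.9
eef_pos: [558.4, -200.7, 392.3]
ee_rot: [-0.097, -0.699, -0.099, 0.701]
force: [0.2, 0.1, -2.6]
grip_width: 0.362
```

>>> {"op": "step_arm", "data": {
  "commands": [
    [[-0.08,-0.95,0],0],
    [[-0.08,-0.9,0],0],
    [[-0.08,-0.7,0],0],
    [[-0.06,-0.5,0],0],
    [[0,0,0],0]
  ]
}}

```text
time_s: 6.4
eef_pos: [546.1, -323.7, 391.3]
ee_rot: [-0.095, -0.699, -0.098, 0.702]
force: [-0.2, 0.5, -4.2]
grip_width: 0.358
```

>>> {"op": "step_arm", "data": {
  "commands": [
    [[0,0,-0.5],0],
    [[0,0,-0.8],0],
    [[0,0,-0.8],0],
    [[0,0,-0.5],0],
    [[0,0,0],0]
  ]
}}

```text
time_s: 6.9
eef_pos: [546.3, -319.4, 286.1]
ee_rot: [-0.096, -0.698, -0.1, 0.702]
force: [-0.4, 0.6, -3.7]
grip_width: 0.357
```

```bash
python3 snap.py 4 wrist top
```

```text
6.9 [-0.714  0.545  1.045  0.     1.561  0.579] [ 546.3 -319.4  286.1] [-0.4  0.6 -3.7] 0.3570923680540263
```

View pics/wrist4.png

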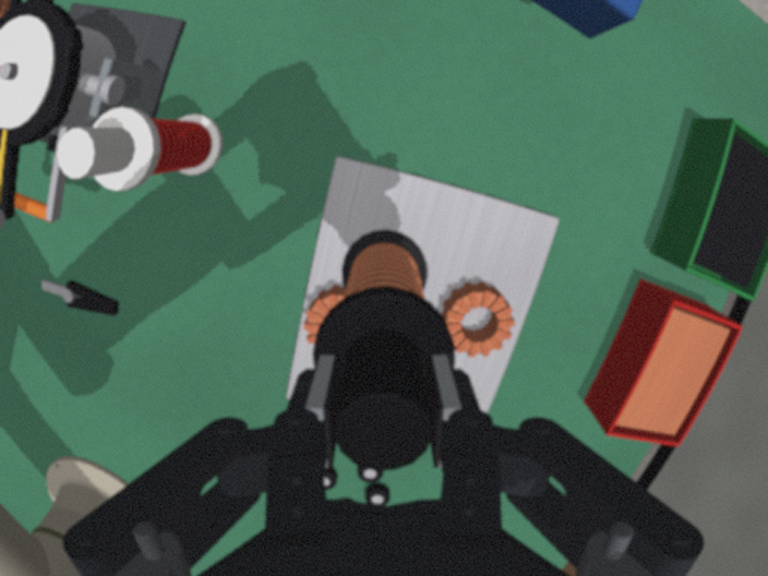

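View pics/top4.png

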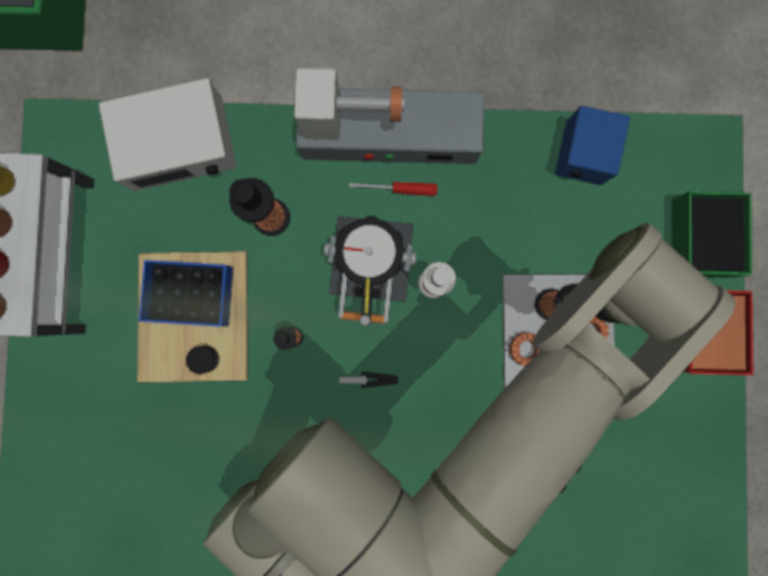

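Run:
```python
from h import *
c=pickle.load(open("pics/wrist4.pkl","rb"))
for n,x,y,z in [("TL",336,157,12),("TR",559,217,12),("L2",292,385,12),("foot top",385,231,114),("footL",344,270,114),("footR",426,268,114),("coilb",479,320,42),("coila l",305,317,30)]:
    print(n,wonz(c,x/1.5,y/1.5,z).round(1))
```

```text
TL [ 602.4 -256.    12. ]
TR [ 610.9 -473.8   12. ]
L2 [ 362.5 -267.4   12. ]
foot top [ 567.8 -312.2  114. ]
footL [ 532.7 -291.9  114. ]
footR [ 550.2 -347.4  114. ]
coilb [ 498.9 -422.1   42. ]
coila l [ 452.  -266.2   30. ]
```

>>> {"op": "step_arm", "data": {
  "commands": [
    [[0.1,-0.25,0],0],
    [[0.1,-0.35,-0.6],0],
    [[0.05,0,-0.8],0],
    [[0,0,-0.7],0],
    [[0,0,0],0]
  ]
}}

```text
time_s: 7.5
eef_pos: [556.7, -343.9, 203.6]
ee_rot: [-0.096, -0.699, -0.099, 0.702]
force: [-0.6, 0.5, -3.6]
grip_width: 0.36
```

>>> {"op": "step_arm", "data": {
  "commands": [
    [[0,0,-0.2],0],
    [[0,0,-0.1],0],
    [[0,0,0],0],
    [[0,0,0],0]
  ]
}}

```text
time_s: 7.9
eef_pos: [557.8, -344.9, 195.3]
ee_rot: [0.098, 0.701, 0.098, -0.7]
force: [-0.3, 0.0, -3.1]
grip_width: 0.358
```

>>> {"op": "step_arm", "data": {
  "commands": [
    [[0,0,-0.15],0],
    [[0,0,0],0],
    [[0,0,0],0]
  ]
}}

```text
time_s: 8.2
eef_pos: [557.5, -344.7, 188.2]
ee_rot: [-0.098, -0.7, -0.098, 0.7]
force: [0.5, 0.6, -2.9]
grip_width: 0.358
```

>>> {"op": "step_arm", "data": {
  "commands": [
    [[0,0,-0.08],0],
    [[0,0,0],0],
    [[0,0,0],0]
  ]
}}

```text
time_s: 8.5
eef_pos: [557.5, -344.6, 185.0]
ee_rot: [-0.098, -0.7, -0.098, 0.7]
force: [-0.2, 0.1, -3.2]
grip_width: 0.359
```

>>> {"op": "step_arm", "data": {
  "commands": [
    [[0,0,-0.05],0],
    [[0,0,0],0],
    [[0,0,0],0]
  ]
}}

```text
time_s: 8.8
eef_pos: [557.7, -344.9, 183.7]
ee_rot: [0.098, 0.701, 0.098, -0.7]
force: [-1.1, -0.3, 1.7]
grip_width: 0.358
```

>>> {"op": "step_arm", "data": {
  "commands": [
    [[0,0,-0.03],0],
    [[0,0,0],0],
    [[0,0,0],0]
  ]
}}

```text
time_s: 9.1
eef_pos: [557.9, -345.1, 183.6]
ee_rot: [0.099, 0.701, 0.097, -0.7]
force: [-0.0, 0.1, 7.8]
grip_width: 0.361
```

Contact made at the expected height; release and check.

>>> {"op": "step_arm", "data": {
  "commands": [
    [[0,0,0],0],
    [[0,0,0],0],
    [[0,0,0],0],
    [[0,0,0],0],
    [[0,0,0],0]
  ],
  "gripper": -1
}}

```text
time_s: 9.6
eef_pos: [557.6, -344.7, 181.8]
ee_rot: [-0.098, -0.7, -0.098, 0.7]
force: [0.1, 0.4, -0.1]
grip_width: 1.0
```

>>> {"op": "step_arm", "data": {
  "commands": [
    [[0,0,0],0],
    [[0,0,0.6],0],
    [[0,0,1],0],
    [[0,0,1],0],
    [[0,0,0],0]
  ]
}}

```text
time_s: 10.1
eef_pos: [558.5, -345.5, 292.2]
ee_rot: [0.101, 0.703, 0.095, -0.698]
force: [-0.1, 0.2, 0.6]
grip_width: 1.003
```

```bash
python3 snap.py 5 wrist scene
```

```text
10.1 [-0.732  0.593  0.951  0.     1.586  0.561] [ 558.5 -345.5  292.2] [-0.1  0.2  0.6] 1.0027981443287572
```

View pics/wrist5.png

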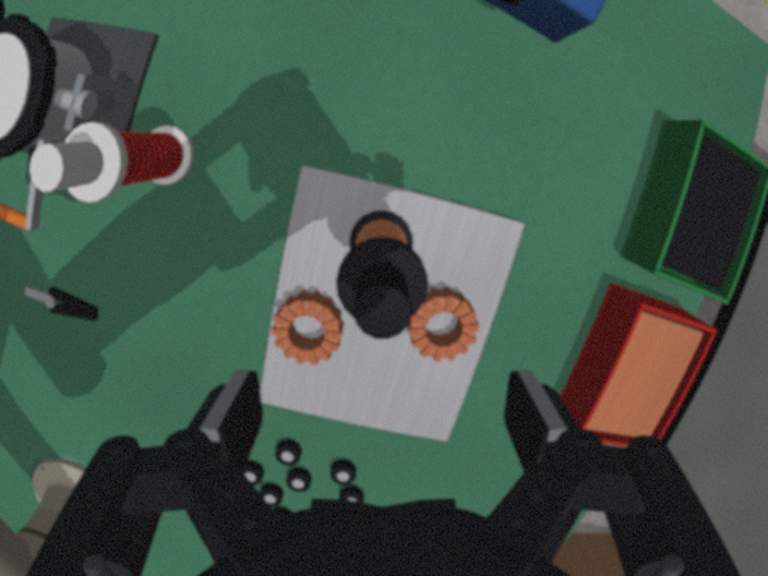

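View pics/scene5.png

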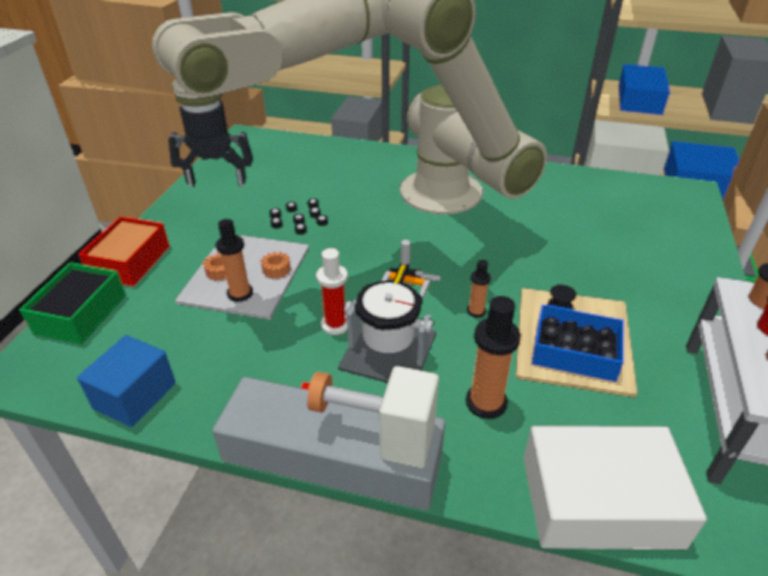

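>>> {"op": "step_arm", "data": {
  "commands": [
    [[-0.06,0.45,0.2],0.0455],
    [[-0.06,0.45,0.2],0.0455],
    [[-0.06,0.45,0],0.0455],
    [[-0.06,0.45,0],0.0455],
    [[-0.06,0.45,0],0.0455]
  ]
}}

```text
time_s: 10.7
eef_pos: [545.1, -253.7, 300.1]
ee_rot: [-0.338, -0.62, -0.339, 0.621]
force: [0.9, 0.1, -0.6]
grip_width: 1.0
```

>>> {"op": "step_arm", "data": {
  "commands": [
    [[-0.06,0.45,0],0.0455],
    [[-0.06,0.45,0],0.0455],
    [[-0.06,0.45,0],0.0455],
    [[-0.06,0.45,0],0.0455],
    [[-0.06,0.45,0],0.0455]
  ]
}}

```text
time_s: 11.2
eef_pos: [533.0, -163.7, 300.2]
ee_rot: [0.533, 0.463, 0.535, -0.463]
force: [-0.1, -0.4, 0.5]
grip_width: 1.003
```

>>> {"op": "step_arm", "data": {
  "commands": [
    [[-0.06,0.45,0],0.0455],
    [[-0.06,0.45,0],0.0455],
    [[-0.06,0.45,0],0.0455],
    [[-0.06,0.45,0],0.0455],
    [[-0.06,0.45,0],0.0455]
  ]
}}

```text
time_s: 11.7
eef_pos: [521.0, -73.8, 300.2]
ee_rot: [0.661, 0.247, 0.664, -0.247]
force: [0.2, -0.9, -0.3]
grip_width: 0.999
```

>>> {"op": "step_arm", "data": {
  "commands": [
    [[-0.06,0.45,0],0.0455],
    [[-0.06,0.45,0],0.0455],
    [[-0.06,0.45,0],0.0455],
    [[-0.06,0.45,0],0.0455],
    [[-0.06,0.45,0],0.0455]
  ]
}}

```text
time_s: 12.2
eef_pos: [508.9, 16.1, 300.3]
ee_rot: [0.706, -0.0, 0.708, 0.001]
force: [-0.5, -0.8, 0.7]
grip_width: 1.003
```

```bash
sleep 1; python3 snap.py 6 wrist
```

```text
12.2 [-0.199  0.243  1.438 -0.     1.463 -1.77 ] [508.9  16.1 300.3] [-0.5 -0.8  0.7] 1.0033164736848381
```

View pics/wrist6.png

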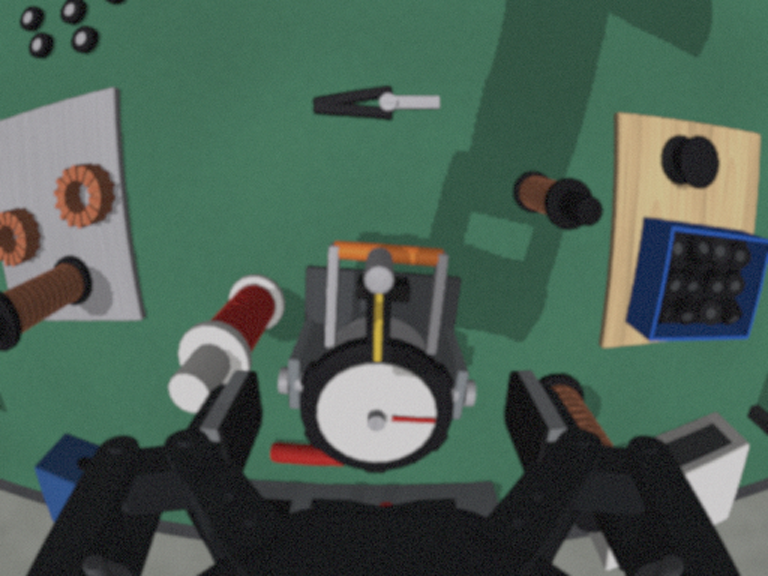

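```bash
cat > m.py <<'E'
from h import *
c=pickle.load(open("pics/wrist6.pkl","rb"))
for n,x,y,z in [("post",379,282,185),("yA",378,359,135),("yB",379,294,135),("pin",377,416,146),("redin",393,419,141.5),("redout",436,421,141.5),("barL",334,251,95),("barR",443,257,95),("lidL",317,415,141),("lidR",438,415,141),("lidT",376,364,141),("armL",333,340,95),("armR",446,340,95)]:
    print(n,wonz(c,x/1.5,y/1.5,z).round(1))
E
python3 m.py
```

```text
post [505.6  15.5 185. ]
yA [581.   14.3 135. ]
yB [529.8  15.2 135. ]
pin [625.   13.5 146. ]
redin [631.   25.9 141.5]
redout [633.5  59.9 141.5]
barL [508.  -20.1  95. ]
barR [512.8  65.1  95. ]
lidL [628.3 -33.7 141. ]
lidR [628.1  61.2 141. ]
lidT [582.1  12.9 141. ]
armL [583.9 -23.5  95. ]
armR [584.   70.8  95. ]
```

>>> {"op": "step_arm", "data": {
  "commands": [
    [[-0.1,0,-0.8],0],
    [[0,0,-0.9],0],
    [[0,0,-0.9],0],
    [[0,0,-0.7],0],
    [[0,0,0],0]
  ]
}}

```text
time_s: 12.75
eef_pos: [503.2, 15.5, 165.8]
ee_rot: [0.704, 0.003, 0.71, -0.002]
force: [0.7, 1.3, -0.2]
grip_width: 0.999
```

>>> {"op": "step_arm", "data": {
  "commands": [
    [[0,0,0],0],
    [[0,0,0],0],
    [[0,0,0],0],
    [[0,0,0],0]
  ],
  "gripper": 0.32,
  "force": 20
}}

```text
time_s: 13.15
eef_pos: [505.9, 15.3, 170.8]
ee_rot: [0.708, 0.002, 0.707, -0.002]
force: [-0.4, 0.7, 0.0]
grip_width: 0.344
```

```bash
python3 snap.py 7 wrist
```

```text
13.15 [-0.202  0.34   1.657 -0.     1.143 -1.767] [505.9  15.3 170.8] [-0.4  0.7  0. ] 0.34421906414690095
```

View pics/wrist7.png

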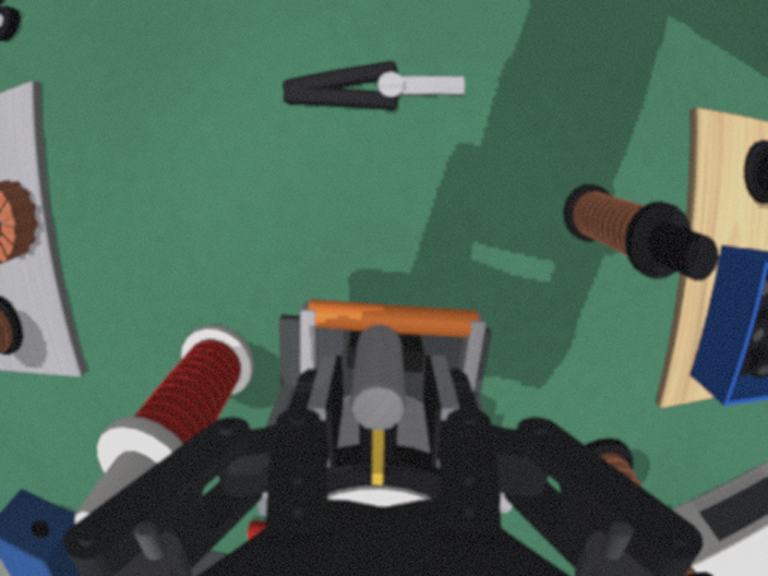

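Run:
```python
import numpy as np
C=np.array([629.5,13.5]);a=np.radians(179.2-6*np.arange(0,17));p=C+124.*np.c_[np.cos(a),np.sin(a)]
print((np.diff(p,axis=0)/40).round(3).tolist(), p[[5,10,15,16]].round(1),6/180)
```

```text
[[0.022, 0.324], [0.055, 0.32], [0.088, 0.312], [0.121, 0.301], [0.151, 0.287], [0.181, 0.27], [0.208, 0.249], [0.233, 0.226], [0.255, 0.201], [0.275, 0.173], [0.291, 0.143], [0.305, 0.112], [0.315, 0.08], [0.321, 0.046], [0.324, 0.012], [0.324, -0.022]] [[523.   77. ]
 [569.  121.7]
 [631.2 137.5]
 [644.2 136.6]] 0.03333333333333333
```

>>> {"op": "step_arm", "data": {
  "commands": [
    [[0.022,0.324,0],-0.0333],
    [[0.055,0.32,0],-0.0333],
    [[0.088,0.312,0],-0.0333],
    [[0.121,0.301,0],-0.0333],
    [[0.151,0.287,0],-0.0333]
  ],
  "gripper": 0.42
}}

```text
time_s: 13.7
eef_pos: [523.4, 77.2, 170.4]
ee_rot: [0.683, 0.186, 0.682, -0.186]
force: [0.7, -2.7, 0.2]
grip_width: 0.292
```

>>> {"op": "step_arm", "data": {
  "commands": [
    [[0.181,0.27,0],-0.0333],
    [[0.208,0.249,0],-0.0333],
    [[0.233,0.226,0],-0.0333],
    [[0.255,0.201,0],-0.0333],
    [[0.275,0.173,0],-0.0333]
  ]
}}

```text
time_s: 14.2
eef_pos: [569.4, 121.9, 170.2]
ee_rot: [0.611, 0.356, 0.611, -0.356]
force: [-1.1, -2.1, 0.3]
grip_width: 0.292
```

>>> {"op": "step_arm", "data": {
  "commands": [
    [[0.291,0.143,0],-0.0333],
    [[0.305,0.112,0],-0.0333],
    [[0.315,0.08,0],-0.0333],
    [[0,0,0],0]
  ]
}}

```text
time_s: 14.6
eef_pos: [606.3, 135.4, 169.8]
ee_rot: [0.549, 0.446, 0.548, -0.446]
force: [0.3, -0.1, 0.4]
grip_width: 0.289
```

```bash
python3 snap.py 8 wrist top scene
```

```text
14.6 [ 0.031  0.583  1.285  0.     1.273 -0.174] [606.3 135.4 169.8] [ 0.3 -0.1  0.4] 0.28925625584940146
```

View pics/wrist8.png

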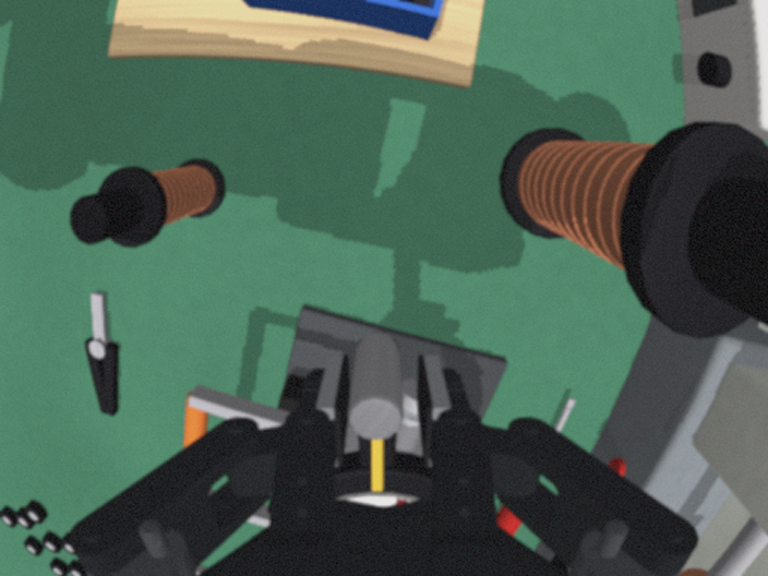

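View pics/scene8.png

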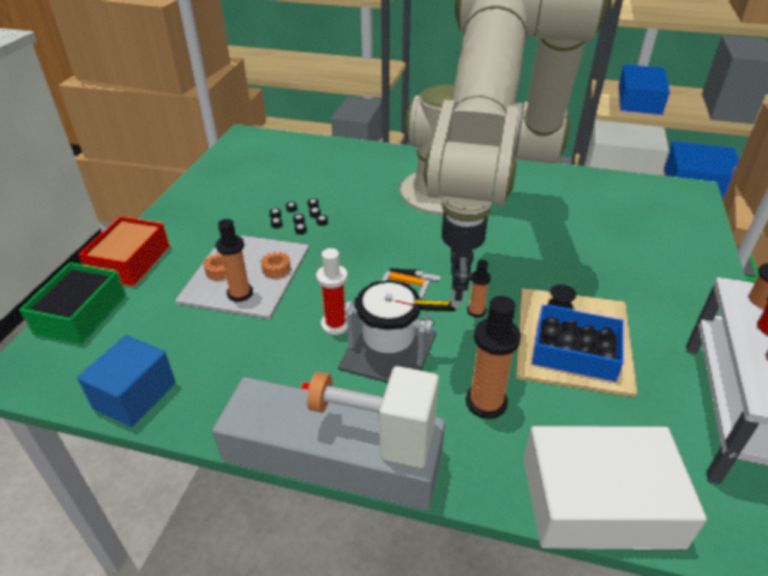

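>>> {"op": "step_arm", "data": {
  "commands": [
    [[0.321,0.046,0],-0.0333],
    [[0.324,0.012,0],-0.0333],
    [[0,0,0],0],
    [[0,0,0],0]
  ]
}}

```text
time_s: 15.15
eef_pos: [630.9, 137.5, 169.9]
ee_rot: [0.5, 0.5, 0.5, -0.5]
force: [-0.7, -0.1, 0.2]
grip_width: 0.29
```

```bash
python3 snap.py 9 wrist top scene
python3 - <<'E'
import cv2,pickle
a=pickle.load(open("pics/scene9.pkl","rb"))["image"][175:235,225:325];cv2.imwrite("pics/s9c.png",cv2.resize(a,None,fx=8,fy=8,interpolation=cv2.INTER_CUBIC))
a=pickle.load(open("pics/top9.pkl","rb"))["image"][110:230,160:320];cv2.imwrite("pics/t9c.png",cv2.resize(a,None,fx=5,fy=5,interpolation=cv2.INTER_CUBIC))
E
```

```text
15.15 [0.034 0.637 1.194 0.    1.311 0.033] [630.9 137.5 169.9] [-0.7 -0.1  0.2] 0.2902793340802764
```

View pics/s9c.png

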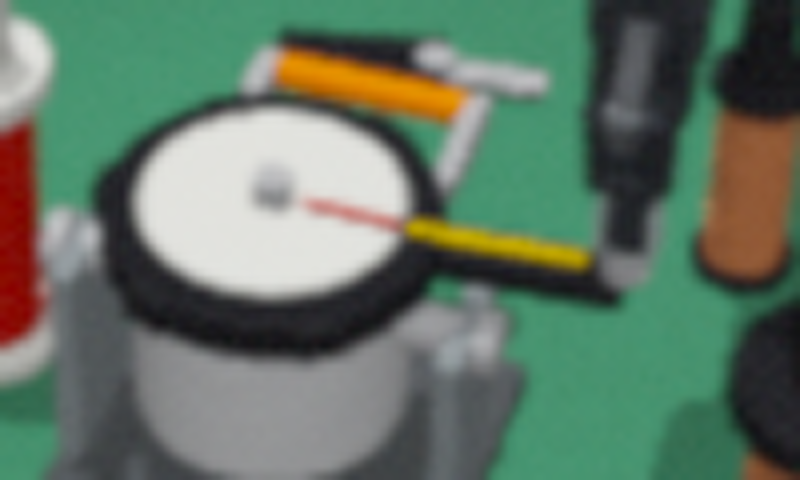

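View pics/t9c.png

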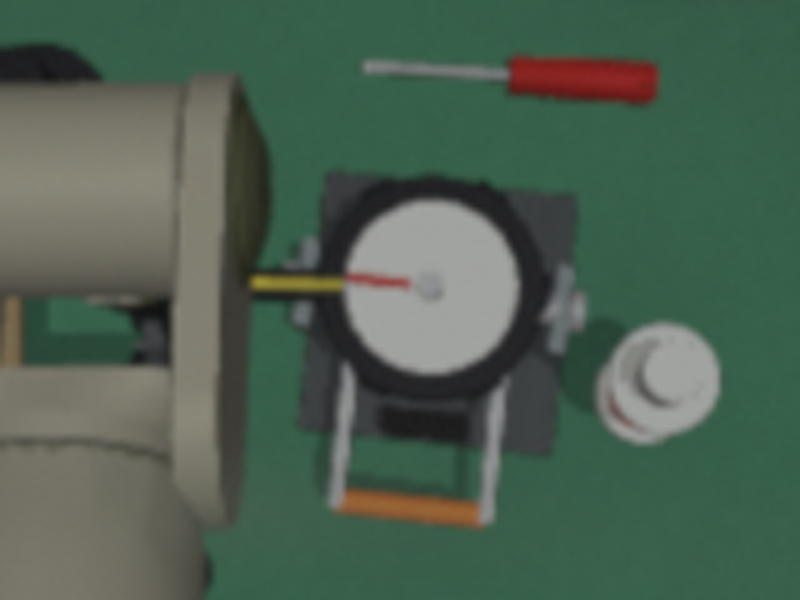

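```bash
cat > ang.py <<'E'
from h import *
import sys
k=sys.argv[1]
for n in("top","scene"):
    c=pickle.load(open(f"pics/{n}{k}.pkl","rb"));hs=cv2.cvtColor(c["image"],cv2.COLOR_BGR2HSV).astype(int);H,S,V=hs[...,0],hs[...,1],hs[...,2]
    roi=np.zeros(H.shape,bool); 
    u,v=proj(c,[635,60,138]);roi[int(v)-40:int(v)+40,int(u)-45:int(u)+45]=1
    cen=proj(c,[629,13.5,141])
    for nm,m,z in(("red",((H<7)|(H>172))&(S>70)&(V>70),141.5),("yel",(H>20)&(H<34)&(S>120)&(V>70),135)):
        vv,uu=np.nonzero(m&roi); P=np.array([onz(c,a,b,z)[:2] for a,b in zip(uu,vv)])
        P=P[(np.hypot(*(P-[629,13.5]).T)<115)&(P[:,1]>18)&(abs(P[:,0]-635)<30)]
        d=cv2.fitLine(P.astype(np.float32),cv2.DIST_HUBER,0,.01,.01).ravel(); dd=d[:2]*np.sign(d[1])
        mu=P.mean(0)
        print(n,nm,len(P),"mean",mu.round(1),"dir",np.degrees(np.arctan2(dd[1],dd[0])).round(1))
E
python3 ang.py 9
```

```text
top red 19 mean [631.1  40.6] dir 86.0
top yel 53 mean [629.5  85. ] dir 91.5
scene red 11 mean [632.5  43.2] dir 81.1
scene yel 75 mean [628.5  92.7] dir 87.7
```

>>> {"op": "step_arm", "data": {
  "commands": [
    [[0.14,0,0],-0.0145],
    [[0.14,-0.015,0],-0.0145],
    [[0,0,0],0],
    [[0,0,0],0]
  ]
}}

```text
time_s: 15.7
eef_pos: [642.3, 137.0, 169.9]
ee_rot: [0.476, 0.523, 0.476, -0.523]
force: [-0.5, 0.5, 0.6]
grip_width: 0.293
```

```bash
python3 snap.py 10 wrist top scene; python3 ang.py 10
python3 - <<'E'
import cv2,pickle
a=pickle.load(open("pics/top10.pkl","rb"))["image"][140:200,190:270];cv2.imwrite("pics/t10c.png",cv2.resize(a,None,fx=9,fy=9,interpolation=cv2.INTER_CUBIC))
E
```

```text
15.7 [ 0.032  0.662  1.151 -0.     1.328  0.125] [642.3 137.  169.9] [-0.5  0.5  0.6] 0.2932472739186846
top red 19 mean [631.1  40.6] dir 86.0
top yel 53 mean [635.   82.7] dir 83.7
scene red 11 mean [632.5  43.2] dir 81.1
scene yel 75 mean [634.9  91.7] dir 83.1
```

View pics/t10c.png

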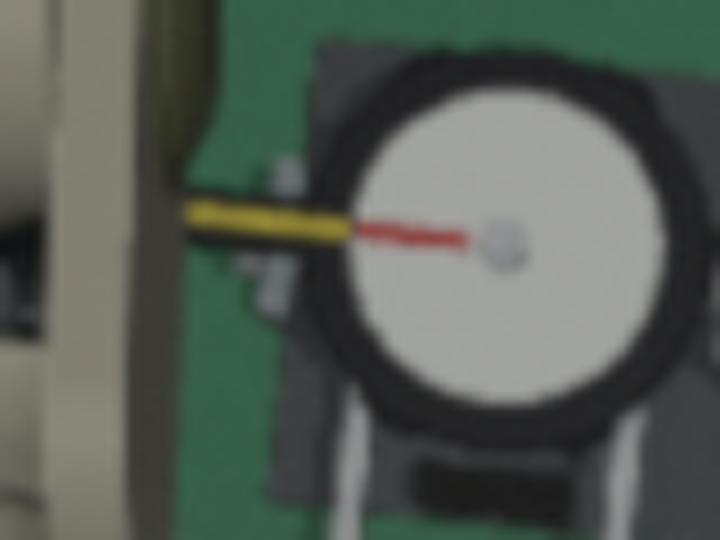

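>>> {"op": "step_arm", "data": {
  "commands": [
    [[0,0,0],0],
    [[0,0,0],0],
    [[0,0,0],0],
    [[0,0,0],0]
  ],
  "gripper": -0.5
}}

```text
time_s: 16.25
eef_pos: [642.5, 137.0, 169.9]
ee_rot: [-0.476, -0.523, -0.476, 0.523]
force: [-0.4, 0.5, -0.0]
grip_width: 0.749
```

>>> {"op": "step_arm", "data": {
  "commands": [
    [[0,0,0.8],0],
    [[0,0,0.9],0],
    [[0,0,0.9],0],
    [[0,0,0.9],0],
    [[-0.5,-0.3,0],0]
  ]
}}

```text
time_s: 16.75
eef_pos: [624.7, 125.5, 315.3]
ee_rot: [0.479, 0.526, 0.474, -0.52]
force: [-0.3, -0.6, -0.3]
grip_width: 0.752
```

>>> {"op": "step_arm", "data": {
  "commands": [
    [[-0.72,-0.64,0],0.004],
    [[-0.72,-0.64,0],0.004],
    [[-0.72,-0.64,-0.5],0],
    [[-0.72,-0.64,-0.5],0],
    [[0,0,0],0]
  ],
  "gripper": -0.1
}}

```text
time_s: 17.25
eef_pos: [503.4, 21.0, 267.0]
ee_rot: [-0.48, -0.516, -0.484, 0.519]
force: [0.9, 0.5, 0.3]
grip_width: 0.548
```

```bash
python3 snap.py 11 wrist top scene; python3 ang.py 11
```

```text
17.25 [-1.910e-01  2.520e-01  1.513e+00 -1.000e-03  1.384e+00 -1.190e-01] [503.4  21.  267. ] [0.9 0.5 0.3] 0.5479897677146753
top red 19 mean [631.1  40.6] dir 86.0
top yel 72 mean [635.5  90.1] dir 85.2
scene red 11 mean [632.5  43.2] dir 81.1
scene yel 78 mean [634.7  92.6] dir 83.3
```

View pics/wrist11.png

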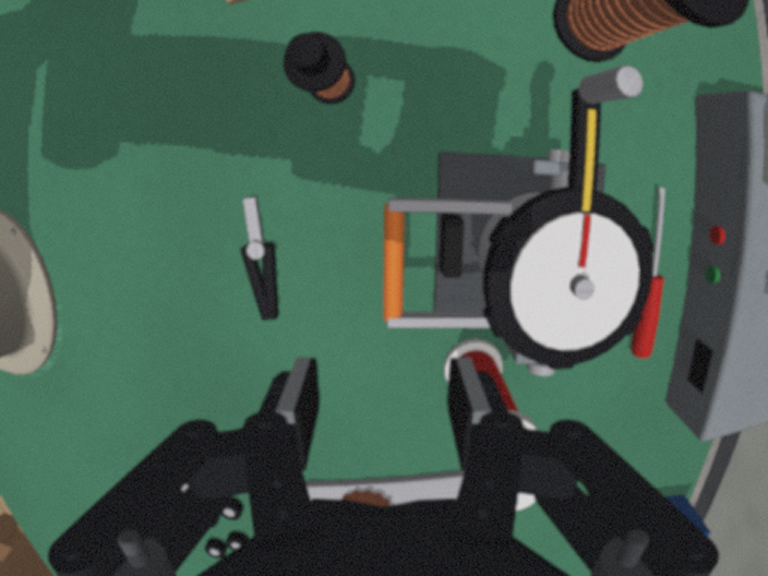

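Run:
```python
from h import *
c=pickle.load(open("pics/wrist11.pkl","rb"))
print(R.from_quat(np.array([-0.48, -0.516, -0.484, 0.519]),scalar_first=True).as_matrix().round(3))
for n,x,y,z in [("barA",396,208,102),("barB",394,318,102),("post",629,81,185),("pin",582,288,146),("redin",583,265,141.5),("redout",587,216,141.5),("yin",587,210,135),("yout",593,110,135)]:
    print(n,wonz(c,x/1.5,y/1.5,z).round(1))
```

```text
[[-0.007  0.997 -0.071]
 [ 0.001 -0.071 -0.997]
 [-1.    -0.007 -0.001]]
barA [514.2  61.7 102. ]
barB [507.8 -16.9 102. ]
post [638.9 136.6 185. ]
pin [629.3  11.8 146. ]
redin [631.1  25.7 141.5]
redout [632.6  57.3 141.5]
yin [635.5  60.  135. ]
yout [640.7 123.8 135. ]
```

>>> {"op": "step_arm", "data": {
  "commands": [
    [[0,0,0],0],
    [[0,0,0],0]
  ]
}}

```text
time_s: 17.6
eef_pos: [508.2, 23.0, 270.3]
ee_rot: [0.483, 0.517, 0.482, -0.517]
force: [0.2, 0.0, 0.1]
grip_width: 0.547
```

>>> {"op": "step_arm", "data": {
  "commands": [
    [[0.06,0,-0.8],0],
    [[0,0,-0.9],0],
    [[0,0,-0.8],0],
    [[0,0,0],0]
  ]
}}

```text
time_s: 18.0
eef_pos: [508.4, 23.2, 166.7]
ee_rot: [-0.481, -0.515, -0.484, 0.518]
force: [-0.3, 0.9, 0.8]
grip_width: 0.555
```

```bash
python3 snap.py 12 wrist
```

```text
18.0 [-0.185  0.355  1.648  0.     1.146 -0.116] [508.4  23.2 166.7] [-0.3  0.9  0.8] 0.5547603473727419
```

View pics/wrist12.png

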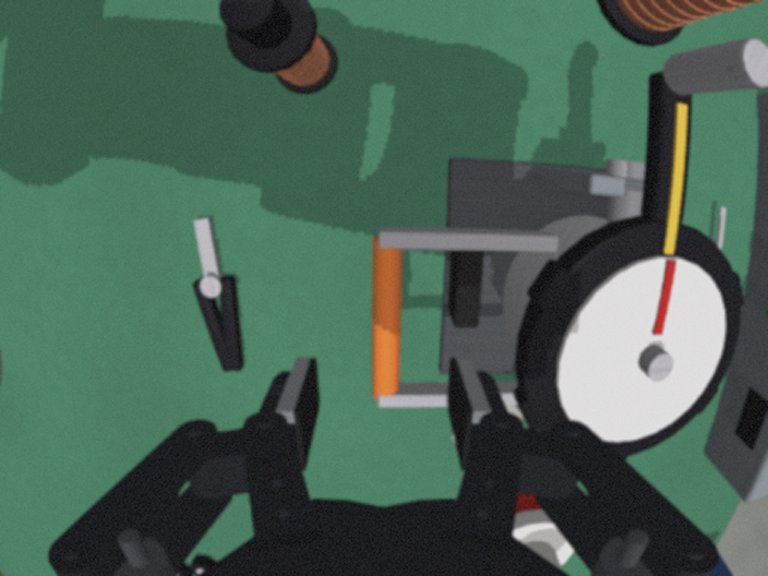

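>>> {"op": "step_arm", "data": {
  "commands": [
    [[0,0,-0.7],0],
    [[0,0,-0.7],0],
    [[0,0,-0.65],0],
    [[0,0,0],0],
    [[0,0,0],0]
  ]
}}

```text
time_s: 18.55
eef_pos: [510.7, 22.5, 89.5]
ee_rot: [0.483, 0.517, 0.482, -0.517]
force: [-3.0, -0.9, -0.9]
grip_width: 0.551
```

>>> {"op": "step_arm", "data": {
  "commands": [
    [[0,0,0],0],
    [[0,0,0],0],
    [[0,0,0],0],
    [[0,0,0],0],
    [[0,0,0],0]
  ],
  "gripper": 1,
  "force": 35
}}

```text
time_s: 19.05
eef_pos: [509.5, 22.5, 89.3]
ee_rot: [-0.482, -0.517, -0.482, 0.517]
force: [-8.8, -0.5, 10.2]
grip_width: 0.145
```

Run:
```python
import numpy as np
th=np.radians(np.array([0,4,8,12,16,20,24,28,32,36,40]));x=-120*np.cos(th);z=120*np.sin(th)
u=np.array([np.cos(np.radians(-4.2)),np.sin(np.radians(-4.2))])
for a,b in zip(np.diff(x),np.diff(z)): print((u*a/40).round(3),round(b/40,3))
```

```text
[ 0.007 -0.001] 0.209
[ 0.022 -0.002] 0.208
[ 0.036 -0.003] 0.206
[ 0.051 -0.004] 0.203
[ 0.065 -0.005] 0.199
[ 0.078 -0.006] 0.194
[ 0.092 -0.007] 0.188
[ 0.104 -0.008] 0.181
[ 0.117 -0.009] 0.174
[ 0.129 -0.009] 0.165
```

>>> {"op": "step_arm", "data": {
  "commands": [
    [[-0.02,0,0.209],0],
    [[0.01,-0.002,0.208],0],
    [[0.036,-0.003,0.206],0],
    [[0.051,-0.004,0.203],0],
    [[0.065,-0.005,0.199],0]
  ]
}}

```text
time_s: 19.55
eef_pos: [515.5, 22.0, 129.4]
ee_rot: [-0.482, -0.517, -0.482, 0.517]
force: [2.4, 1.2, -8.0]
grip_width: 0.146
```

>>> {"op": "step_arm", "data": {
  "commands": [
    [[0.078,-0.006,0.194],0],
    [[0.092,-0.007,0.188],0],
    [[0.104,-0.008,0.181],0],
    [[0.117,-0.009,0.174],0],
    [[0.129,-0.009,0.165],0]
  ]
}}

```text
time_s: 20.05
eef_pos: [533.2, 20.7, 165.2]
ee_rot: [-0.48, -0.514, -0.485, 0.519]
force: [-21.3, -1.1, 7.1]
grip_width: 0.148
```

>>> {"op": "step_arm", "data": {
  "commands": [
    [[0,0,0],0],
    [[0,0,0],0]
  ]
}}

```text
time_s: 20.25
eef_pos: [534.1, 20.7, 166.4]
ee_rot: [-0.481, -0.515, -0.484, 0.518]
force: [-18.0, 0.8, 13.1]
grip_width: 0.151
```

```bash
python3 snap.py 13 wrist scene
```

```text
20.25 [-1.800e-01  4.070e-01  1.572e+00 -1.000e-03  1.169e+00 -1.110e-01] [534.1  20.7 166.4] [-18.    0.8  13.1] 0.1508971260148271
```

View pics/scene13.png

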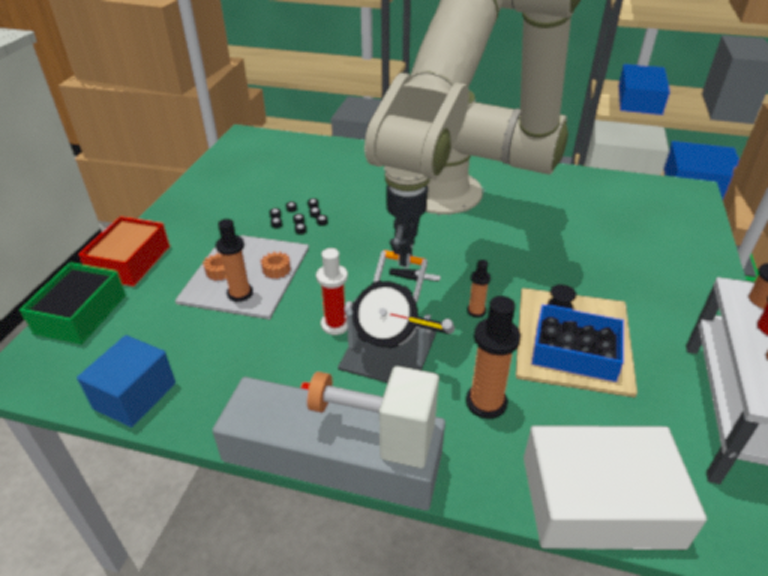

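View pics/wrist13.png

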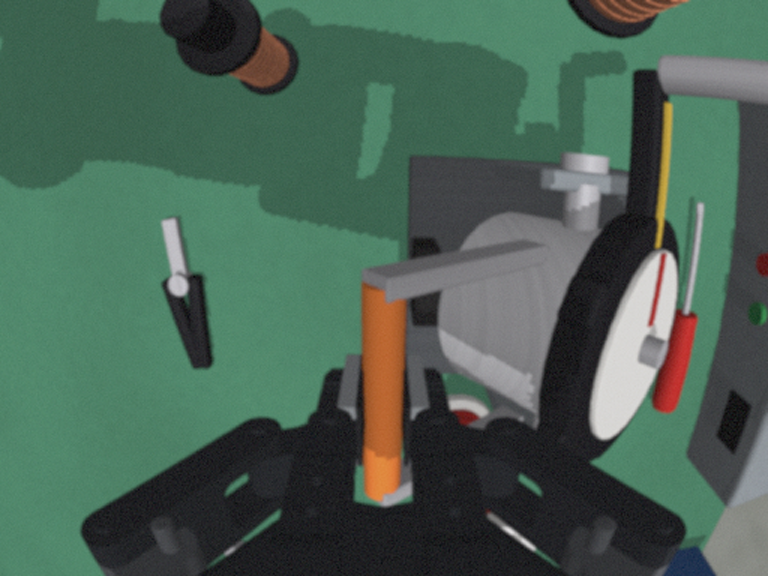

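>>> {"op": "step_arm", "data": {
  "commands": [
    [[-0.06,0,0],0],
    [[0,0,0],0],
    [[0,0,0],0],
    [[0,0,0],0],
    [[0,0,0],0]
  ]
}}

```text
time_s: 20.85
eef_pos: [533.7, 20.6, 166.1]
ee_rot: [-0.482, -0.517, -0.483, 0.517]
force: [-6.5, 2.2, 6.8]
grip_width: 0.148
```

>>> {"op": "step_arm", "data": {
  "commands": [
    [[0,0,0],0],
    [[0,0,0],0],
    [[0,0,0],0],
    [[0,0,0],0],
    [[0,0,0],0]
  ]
}}

```text
time_s: 21.35
eef_pos: [533.7, 20.6, 166.1]
ee_rot: [-0.482, -0.517, -0.483, 0.517]
force: [-6.4, 1.4, 6.9]
grip_width: 0.145
```

```bash
python3 snap.py 14 wrist top
python3 - <<'E'
from h import *
# tilt from wrist view: post lies at y'=125 from axis, 80 above; predicted px of pin (51 above the axis) for tilts
c=pickle.load(open("pics/wrist14.pkl","rb"));f,o,M=cam(c);y=np.radians(-4.3);X=np.array([np.cos(y),np.sin(y),0]);Y=np.array([-np.sin(y),np.cos(y),0])
for a in(30,35,40,45):
    t=np.radians(a);n=np.array([629,13,95])+X*51*np.sin(t)+np.array([0,0,51*np.cos(t)])
    b=np.array([629,13,95])-X*120*np.cos(t)+np.array([0,0,120*np.sin(t)])+Y*38
    for p in(n,b):
        q=M.T@(p-o);th=np.arctan2(np.hypot(q[0],q[1]),q[2]);k=f*th/np.hypot(q[0],q[1]);print(a,((c["cx"]+k*q[0])*1.5).round(),((c["cy"]+k*q[1])*1.5).round())
E
```

```text
21.35 [-0.181  0.404  1.578  0.     1.16  -0.112] [533.7  20.6 166.1] [-6.4  1.4  6.9] 0.1445033274507561
30 648.0 354.0
30 357.0 281.0
35 652.0 351.0
35 374.0 290.0
40 655.0 348.0
40 394.0 299.0
45 657.0 345.0
45 420.0 308.0
```

View pics/wrist14.png

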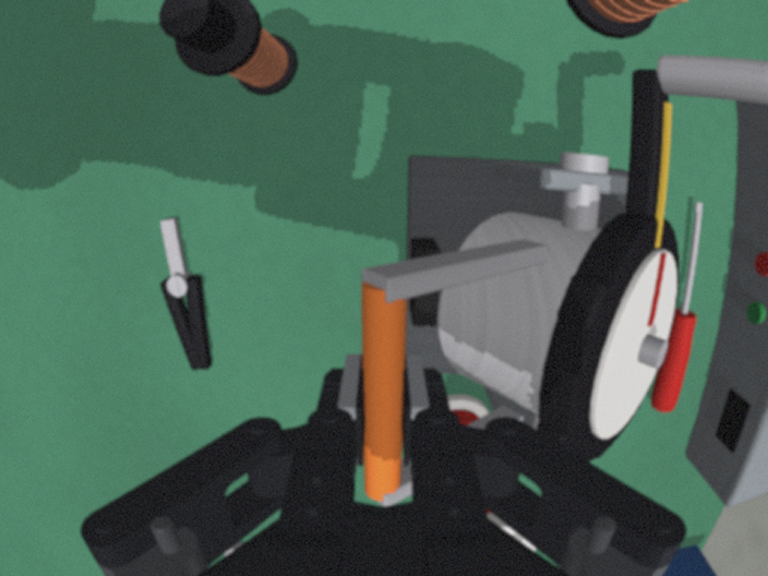

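>>> {"op": "step_arm", "data": {
  "commands": [
    [[0.04,0,0.06],0],
    [[0,0,0],0],
    [[0,0,0],0],
    [[0,0,0],0],
    [[0,0,0],0]
  ]
}}

```text
time_s: 21.95
eef_pos: [534.7, 20.6, 167.6]
ee_rot: [-0.482, -0.516, -0.483, 0.518]
force: [-6.6, 0.2, 2.4]
grip_width: 0.148
```

>>> {"op": "step_arm", "data": {
  "commands": [
    [[0,0,0],0],
    [[0,0,0],0],
    [[0,0,0],0],
    [[0,0,0],0],
    [[0,0,0],0]
  ]
}}

```text
time_s: 22.45
eef_pos: [534.7, 20.6, 167.6]
ee_rot: [-0.482, -0.516, -0.483, 0.518]
force: [-5.8, 1.8, 2.3]
grip_width: 0.146
```

>>> {"op": "step_arm", "data": {
  "commands": [
    [[-0.14,0.009,-0.165],0],
    [[-0.117,0.009,-0.174],0],
    [[-0.104,0.008,-0.181],0],
    [[-0.092,0.007,-0.188],0],
    [[-0.078,0.006,-0.194],0]
  ]
}}

```text
time_s: 22.95
eef_pos: [516.7, 21.9, 133.2]
ee_rot: [0.484, 0.519, 0.48, -0.515]
force: [4.8, 2.7, 6.9]
grip_width: 0.145
```

>>> {"op": "step_arm", "data": {
  "commands": [
    [[-0.055,0.005,-0.199],0],
    [[-0.04,0.004,-0.203],0],
    [[-0.025,0.003,-0.206],0],
    [[-0.01,0.002,-0.208],0],
    [[0,0,-0.15],0]
  ]
}}

```text
time_s: 23.45
eef_pos: [509.6, 22.5, 93.4]
ee_rot: [0.483, 0.517, 0.482, -0.517]
force: [-3.9, 1.7, 6.7]
grip_width: 0.153
```

>>> {"op": "step_arm", "data": {
  "commands": [
    [[0,0,0],0],
    [[0,0,0],0]
  ]
}}

```text
time_s: 23.65
eef_pos: [509.5, 22.5, 93.0]
ee_rot: [0.483, 0.517, 0.482, -0.517]
force: [1.0, 0.7, -2.0]
grip_width: 0.148
```

>>> {"op": "step_arm", "data": {
  "commands": [
    [[0,0,-0.06],0],
    [[0,0,0],0],
    [[0,0,0],0]
  ]
}}

```text
time_s: 23.95
eef_pos: [509.5, 22.5, 90.8]
ee_rot: [0.483, 0.517, 0.482, -0.517]
force: [-1.6, 0.4, 4.8]
grip_width: 0.149
```

>>> {"op": "step_arm", "data": {
  "commands": [
    [[0,0,-0.04],0],
    [[0,0,0],0],
    [[0,0,0],0]
  ]
}}

```text
time_s: 24.25
eef_pos: [509.5, 22.5, 89.6]
ee_rot: [0.483, 0.517, 0.482, -0.517]
force: [-3.4, 1.5, 9.8]
grip_width: 0.152
```

>>> {"op": "step_arm", "data": {
  "commands": [
    [[0,0,-0.03],0],
    [[0,0,0],0],
    [[0,0,0],0]
  ]
}}

```text
time_s: 24.55
eef_pos: [509.6, 22.5, 89.4]
ee_rot: [0.483, 0.517, 0.482, -0.517]
force: [-7.5, 0.7, 20.4]
grip_width: 0.151
```

>>> {"op": "step_arm", "data": {
  "commands": [
    [[0,0,0],0],
    [[0,0,0],0],
    [[0,0,0],0],
    [[0,0,0],0]
  ],
  "gripper": -0.1
}}

```text
time_s: 24.95
eef_pos: [508.9, 22.5, 87.2]
ee_rot: [-0.482, -0.517, -0.482, 0.517]
force: [0.2, 0.2, -1.2]
grip_width: 0.545
```

>>> {"op": "step_arm", "data": {
  "commands": [
    [[0,0,0.4],0],
    [[0,0,0.8],0],
    [[0,0,0.9],0],
    [[0,0,1],0],
    [[-0.3,0,1],0]
  ]
}}

```text
time_s: 25.45
eef_pos: [497.2, 22.5, 252.8]
ee_rot: [-0.482, -0.517, -0.482, 0.517]
force: [0.2, 0.4, 0.9]
grip_width: 0.549
```

>>> {"op": "step_arm", "data": {
  "commands": [
    [[-0.9,0,0.5],0],
    [[-0.9,0,0.3],0],
    [[0,0,0],0],
    [[0,0,0],0]
  ]
}}

```text
time_s: 25.85
eef_pos: [425.0, 22.5, 283.7]
ee_rot: [0.483, 0.517, 0.482, -0.517]
force: [0.1, -0.2, -0.0]
grip_width: 0.549
```

```bash
python3 snap.py 15 wrist top scene; python3 ang.py 15
python3 - <<'E'
import cv2,pickle
a=pickle.load(open("pics/top15.pkl","rb"))["image"][110:290,180:430];cv2.imwrite("pics/t15c.png",cv2.resize(a,None,fx=3.2,fy=3.2,interpolation=cv2.INTER_CUBIC))
E
```

```text
25.85 [-0.224  0.058  1.697 -0.     1.385 -0.154] [425.   22.5 283.7] [ 0.1 -0.2 -0. ] 0.5490227971079652
top red 19 mean [631.1  40.6] dir 86.0
top yel 70 mean [635.5  90.4] dir 85.1
scene red 11 mean [632.5  43.2] dir 81.1
scene yel 80 mean [634.6  92.4] dir 83.8
```

View pics/t15c.png

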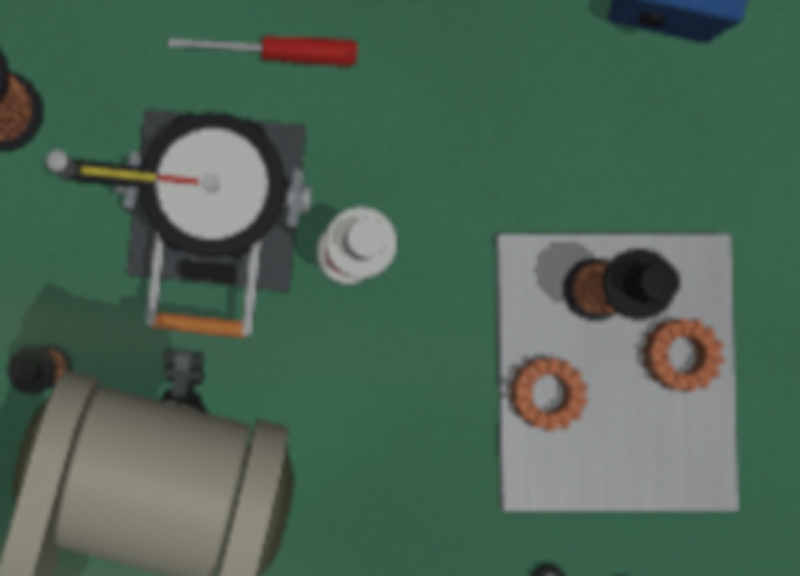

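View pics/scene15.png

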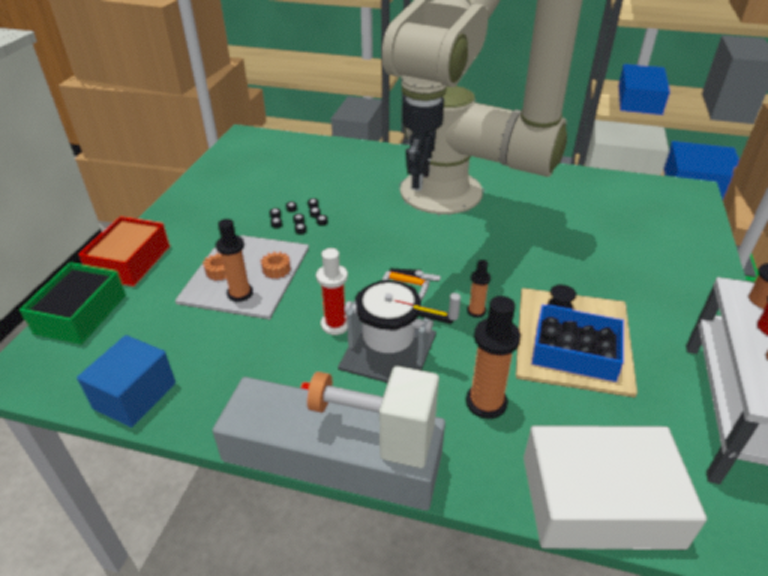

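Run:
```python
from h import *
for n,roi in(("top",(225,275,140,195)),("scene",(230,290,180,225))):
  for k in(0,15):
    i=pickle.load(open(f"pics/{n}{k}.pkl","rb"))["image"];h=cv2.cvtColor(i,cv2.COLOR_BGR2HSV)
    m=((h[...,1]<45)&(h[...,2]>120)).astype(np.uint8);a,b,c,d=roi;w=np.zeros_like(m);w[c:d,a:b]=m[c:d,a:b]
    N,l,st,ce=cv2.connectedComponentsWithStats(w);j=1+st[1:,4].argmax();print("lid",n,k,st[j],ce[j].round(2))
    m=((h[...,1]>120)&(h[...,0]>6)&(h[...,0]<18)&(h[...,2]>80));r={"top":(225,265,203,220),"scene":(250,295,175,195)}[n]
    v,u=np.nonzero(m[r[2]:r[3],r[0]:r[1]]);print("bar",u.mean().round(2)+r[0],v.mean().round(2)+r[2],len(u))
```

```text
lid top 0 [229 150  35  35 904] [246.13 166.99]
bar 240.87 210.91 91
lid top 15 [229 150  35  35 897] [246.15 166.95]
bar 241.63 210.98 126
lid scene 0 [242 188  34  24 625] [258.1  199.79]
bar 271.67 185.17 60
lid scene 15 [242 188  34  24 627] [258.12 199.76]
bar 270.12 185.27 59
```

The lid and bar are back at their starting pixels, so the pot is level. I'm handing in the job.

```bash
python3 -c "
from rig import ctrl,capture,ticket
print(ticket.finish_job())"
```

```text
the job is handed in; nothing more can be done
None
```

The job is handed in. `finish_job` reports no verdict, so what follows rests on my own checks. The last robot clock reading before hand-in was 25.85 s of the 72 s allowed.

**What I did**
- **Reel:** I chose the middle-sized copper reel, whose flange measured about 58 mm against the 60 mm given. I lifted it over the pot and released it at about (558, -345) mm on the steel plate, clear of both coils.
- **Ring:** With the post held loosely between the fingers, I swung the lever clockwise by about 93° to the red line.
- **Pot:** I gripped the front bar and raised the pot to about 40°. It stayed there for over 2 s, which includes a 1° correction partway through. I then lowered it onto its stop, let go and moved the arm clear.

**Last checks**
- **Reel position:** It stands upright on the plate.
- **Lever against the red line:** In the top camera the yellow line reads 85.1° and the red line 86.0°. In the wrist camera, before tilting, the lever read 85.5°, against about 85.3° expected from the front bar's direction. The scene camera put the two lines 2.7° apart, from only 11 red pixels. All three are within the 5.7° allowed.
- **Pot level:** The lid is back within 0.05 pixel of its starting position in both the top and scene cameras. The top and scene views show nothing else on the bench disturbed.

**Disagreement:** The tilt came out at about 37° from the bar's horizontal travel and about 40° from its height before the correction. Both are inside the 35–45° band, and I raised it roughly 1° more before the second half of the hold.

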